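# Dust covers over the open movements

## Task

Before the watchmaker's bench is left for lunch, put every open movement under its own dust cover: the small, medium and large low covers over the small, medium and large watch movements in their holders, and the tall bell over the little clock movement. Carry the covers over one by one and set each down gently, never letting it drop, so that in the end all four stand flat on the mat with their movements upright inside. Do not shove or tip any movement, and leave the finished watch and the closed jar where they lie.

Things in the scene. Friction and masses are not known exactly. Their poses are not given: they have to be found in the camera images.
- cover_small_center (a point): the small one of the three low flat-topped dust covers: clear plastic shell open below, outer diameter 60 mm, inside diameter 56 mm, shell 30 mm high, with an upright black round knob (16 mm diameter, 22 mm high) on the middle of its crown to hold it by. It stands rim down on the 3 mm thick dark bench mat, 52 mm high over all; this point is on its axis, half-way up (26 mm above the rim and 26 mm below the knob's top). Its z axis points up.
- cover_medium_center (a point): the medium one of the three low flat-topped dust covers: clear plastic shell open below, outer diameter 78 mm, inside diameter 74 mm, shell 34 mm high, with an upright black round knob (16 mm diameter, 22 mm high) on the middle of its crown to hold it by. It stands rim down on the 3 mm thick dark bench mat, 56 mm high over all; this point is on its axis, half-way up (28 mm above the rim and 28 mm below the knob's top). Its z axis points up.
- cover_large_center (a point): the large one of the three low flat-topped dust covers: clear plastic shell open below, outer diameter 94 mm, inside diameter 90 mm, shell 40 mm high, with an upright black round knob (16 mm diameter, 22 mm high) on the middle of its crown to hold it by. It stands rim down on the 3 mm thick dark bench mat, 62 mm high over all; this point is on its axis, half-way up (31 mm above the rim and 31 mm below the knob's top). Its z axis points up.
- cover_tall_center (a point): tall narrow dust cover (a bell with a rounded crown): clear plastic shell open below, outer diameter 70 mm, inside diameter 66 mm, shell 76 mm high, with an upright black round knob (16 mm diameter, 22 mm high) on the middle of its crown to hold it by. It stands rim down on the 3 mm thick dark bench mat, 98 mm high over all; this point is on its axis, half-way up (49 mm above the rim and 49 mm below the knob's top). Its z axis points up.
- watch_small: the small one of the three open watch movements: a round nickel and brass movement 22 mm in diameter clamped on top of a dark steel two-jaw movement holder, 34 x 16 mm on the ground and 19 mm high in all. Loose. Origin: the middle of its underside; x along the 34 mm length, z up.
- watch_medium: the medium one of the three open watch movements: a round nickel and brass movement 32 mm in diameter clamped on top of a dark steel two-jaw movement holder, 50 x 26 mm on the ground and 19 mm high in all. Loose. Origin: the middle of its underside; x along the 50 mm length, z up.
- watch_large: the large one of the three open watch movements: a round nickel and brass movement 43 mm in diameter clamped on top of a dark steel two-jaw movement holder, 62 x 32 mm on the ground and 19 mm high in all. Loose. Origin: the middle of its underside; x along the 62 mm length, z up.
- clock: the small open carriage-clock movement: upright brass plates with wheels between them on a brass foot 31 x 36 mm, 62 mm high. Loose, stands upright. Origin: the middle of its underside; z up.
- cased_watch: a finished wristwatch without strap, steel case with a pale dial, 41 mm in diameter and 10 mm high, lying face up. Origin: the middle of its underside. To be left alone.
- jar: a closed jar, 33 mm in diameter and 29 mm high, with a flat black lid and no knob. Origin: the middle of its underside. To be left alone.

How it is judged:
At the end, for the whole second after the job is handed in: Each cover stands upright over its own movement, its rim down on the mat (within 3 mm of its resting height, tilt under 0.06 rad), its axis within 14 mm of the middle of the movement, and every movement still stands upright (tilt under 0.06 rad) (horizontal distance between cover_small_center and watch_small below 0.014 m and height (world z) of cover_small_center below 0.032 m and angle between each of cover_small_center, watch_small, cover_medium_center, watch_medium, cover_large_center, watch_large, cover_tall_center, clock's own z axis and vertical below 0.06 rad and horizontal distance between cover_medium_center and watch_medium below 0.014 m and height (world z) of cover_medium_center below 0.034 m and horizontal distance between cover_large_center and watch_large below 0.014 m and height (world z) of cover_large_center below 0.037 m and horizontal distance between cover_tall_center and clock below 0.014 m and height (world z) of cover_tall_center below 0.055 m); the robot touches nothing.
It fails at once if a movement was shoved more than 12 mm or tipped over (distance of any of watch_small, watch_medium, watch_large, clock from where it was at the start of the episode above 0.012 m or angle between any of watch_small, watch_medium, watch_large, clock's own z axis and vertical above 0.35 rad).
It fails at once if a cover was dropped (let go and falling faster than 0.6 m/s, as from about 20 mm) ((linear speed of cover_small above 0.6 m/s and contact force between the fingers and cover_small below 0.05 N) or (linear speed of cover_medium above 0.6 m/s and contact force between the fingers and cover_medium below 0.05 N) or (linear speed of cover_large above 0.6 m/s and contact force between the fingers and cover_large below 0.05 N) or (linear speed of cover_tall above 0.6 m/s and contact force between the fingers and cover_tall below 0.05 N)).
It fails at once if the finished watch or the closed jar was moved more than 20 mm (distance of any of cased_watch, jar from where it was at the start of the episode above 0.02 m).
It also fails if it takes over 96 s, if anything falls off the work surface, if the arm or the gripper's body presses on something with over 40 N, if the wrist force passes 120 N, or if a joint passes its speed limit or range.

## Robot

A 6-joint arm with a two-finger parallel gripper is mounted at the origin on the work surface. World frame = base frame: x ahead of the robot, y to its left, z up, the work surface at z = 0. Lengths are in m, angles in rad, forces in N, time in s.
With the tool pointing down it reaches from about 0.375 to 0.975 m from the base axis. Payload 3.8 kg.
Tool frame: the origin (TCP) lies at the very end of the fingers, on their centre line; the grasp point (between the pads) lies behind it (bot.tcp_to_grasp is the y of the grasp point in the tool frame, in m); y points along the fingers, z is the direction in which the jaws open and shut, and the axes are right-handed (so a half turn about y gives the same grasp; the last joint's range is limited). The gripper opens to 85 mm and grips with 20 to 120 N. Pads are 22 mm wide; open, the fingers measure 114 mm over their backs; the gripper's body (76 mm by 85 mm) begins 54 mm behind the grasp point. The pads swing forward as they close: fully open they stand 13 mm farther back than shut.
Start: joints at [-1.386, 0.264, 1.604, -0, 1.274, -0.037], TCP at [0.148, -0.658, 0.231] pointing down, gripper open.
Joint ranges: [-2.63, 2.63], [-0.94, 2.18], [0.31, 2.57], [-1.31, 4.45], [0, 2.66], [-2.55, 2.55]. Speed limits (rad/s): [2.57, 2.57, 3.14, 3.14, 3.14, 3.14].

## Interface

Orientations are given as a rotation vector (axis times angle).
In Python, from workcell import bot, optics, workorder gives the robot as it stands.
- The arm moves only by the shell command python3 -m handwheel 'ROWS' [FORCE]. ROWS is JSON, a list of rows, each a list of 7 numbers: the shift along the tool's x, y, z in m, then the turn, a rotation vector about the tool's x, y, z in rad, then the opening, from 0 (shut) to 1 (fully open). A call has 1 to 8 rows; each row shifts and turns the commanded pose from where the row before left it, along the tool's axes as they then stand; what a row does not reach is not made up. A row lasts 1/8 s, in which the tool goes at most 62.5 mm and 10.7 degrees, less where a joint would pass 70% of its speed; a pose out of reach is approached as far as the arm can. A call with a gripper value outside its range is refused whole. The fingers move at their own pace and stop on an object; FORCE is the grip in N (left out, the last holds). Time passes only in rows, so rows that do not move let the fingers close. It gives the time, the measured TCP pose, the force and the opening at its end, in the units of the state.
- bot.read_state(): the state, without advancing time (a new reading comes with each control period).
- optics.read_camera(name): name is "side" or "top"; returns a dict with "image" (480x640x3 uint8, red, green, blue), "z_map" (480x640 float32, m along the optical axis (not along the pixel's ray), 0 where there is no reading), "mtx" (3x3 intrinsics, pixels), "dist" ([k1, k2, p1, p2, k3] as OpenCV has them; the pictures are not rectified), "world_from_camera" (4x4, takes a point from camera to world coordinates). Camera axes: x right, y down, z forward; pixel columns grow to the right and rows downward; lengths in m; the calibration is good to about 2 mm. A picture is of the moment at which its call begins.
- workorder.finish_job(): hands the job in, once; it reports no verdict.
The state is a dict: "time": time; "q": joint angles; "joint_vel": joint speeds; "joint_torque": joint torques, N m; "tool_pos": TCP position; "tcp_rot": TCP orientation; "wrist_force": force on the tool from outside, world axes, zero at the start; "torque": the same for the moment, N m; "width": opening from 0.0 (shut) to 1.0 (fully open).
Only numpy, scipy, OpenCV 4.12 (cv2) and the standard library are available. Lean on these libraries where they do the work, as an engineer would, in place of code of your own. Each camera call takes 0.05 s, during which the arm holds its last target.

## Working session

There is one attempt and no reset: what is moved stays moved. The work goes in short steps, Python scripts to look and compute and a shell command to move; the robot and the scene stay as the last step left them, time stands still between calls to the robot, and variables do not carry over. Pictures are saved under pics/ and viewed, and the job is handed in when it is done.

```bash
ls; mkdir -p pics
python3 - <<'E'
from workcell import bot, optics, workorder
import cv2, numpy as np
print(bot.read_state()); print(bot.tcp_to_grasp)
for n in ("top","side"):
    c=optics.read_camera(n)
    cv2.imwrite(f"pics/{n}0.png",c["image"][:,:,::-1])
    np.savez(f"{n}0.npz",**c)
    print(n,c["mtx"],c["dist"],c["world_from_camera"])
E
```

```text
pics
{'time': 0.0, 'q': array([-1.38589886e+00,  2.64781321e-01,  1.60537065e+00,  2.61452820e-06,
        1.27372154e+00, -3.68687367e-02]), 'joint_vel': array([-0.00133421,  0.00066206,  0.00168003, -0.00095898, -0.00212821,
       -0.00056335]), 'joint_torque': array([-6.74696412e-05, -5.15110195e+01, -3.67316294e+01, -5.06382585e-04,
        1.29071155e-02,  1.12960922e-05]), 'tool_pos': array([ 0.14835221, -0.65773998,  0.22994488]), 'tcp_rot': array([-0.23446002,  2.10664182, -2.10182555]), 'wrist_force': array([ 1.06152717, -1.06128513,  0.19902841]), 'torque': array([ 0.02035264, -0.01659252, -0.01936885]), 'width': 1.0025664330926807}
-0.0187
top [[437.19711948   0.         317.63956587]
 [  0.         437.19711948 244.77725393]
 [  0.           0.           1.        ]] [-0.00921735  0.          0.          0.          0.        ] [[-0.17911823 -0.96342282  0.19933173  0.45283672]
 [-0.98382451  0.17489823 -0.03872921  0.01427907]
 [ 0.00244984 -0.20304455 -0.97916644  0.77643908]
 [ 0.          0.          0.          1.        ]]
side [[562.7718947    0.         317.58099776]
 [  0.         562.7718947  232.62243021]
 [  0.           0.           1.        ]] [0.05803514 0.         0.         0.         0.        ] [[-0.67738246 -0.50135203  0.53832995  0.1408461 ]
 [-0.73560544  0.45553472 -0.50137088  0.42566811]
 [ 0.00613532 -0.73561828 -0.67736851  0.68383217]
 [ 0.          0.          0.          1.        ]]
```

View pics/top0.png

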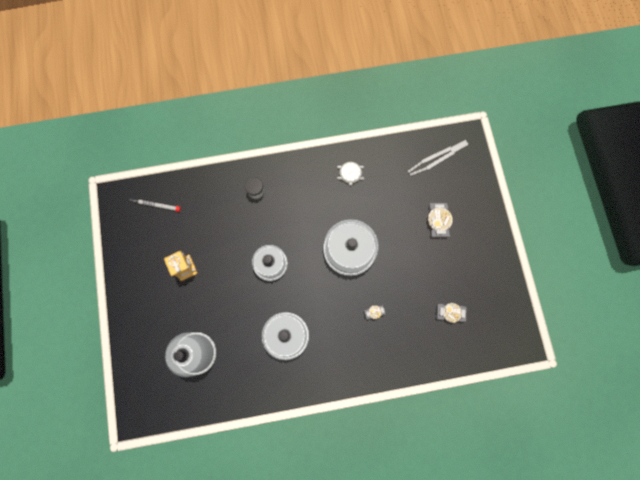

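View pics/side0.png

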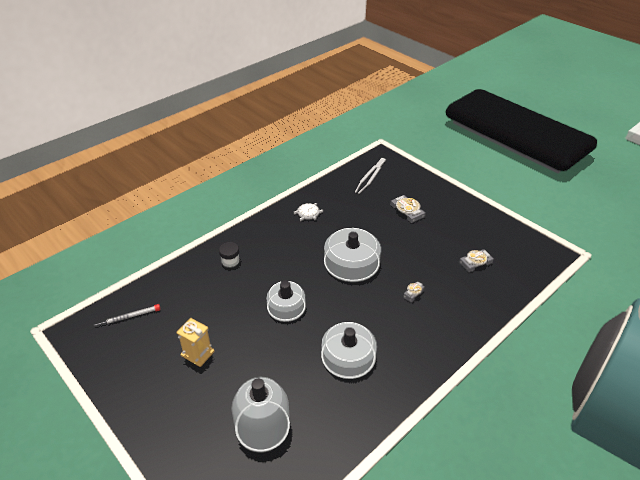

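The top view shows the covers small (268,262), medium (285,336), large (351,247) and tall (190,354). The movements are small (375,312), medium (452,313), large (440,220) and the clock (180,265). The jar is at (255,189) and the cased watch at (350,172). Next I'll measure their positions.

```bash
cat > h.py <<'E'
import numpy as np, cv2
def load(n,k=0): return dict(np.load(f"{n}{k}.npz"))
def ray(c,uv,z):
    p=cv2.undistortPoints(np.array(uv,float).reshape(-1,1,2),c["mtx"],c["dist"]).reshape(-1,2)
    T=c["world_from_camera"]; d=np.c_[p,np.ones(len(p))]@T[:3,:3].T; o=T[:3,3]
    return o+d*((z-o[2])/d[:,2])[:,None]
def cloud(c):
    v,u=np.mgrid[:480,:640]; p=cv2.undistortPoints(np.c_[u.ravel(),v.ravel()].astype(float).reshape(-1,1,2),c["mtx"],c["dist"]).reshape(-1,2)
    z=c["z_map"].ravel(); P=np.c_[p*z[:,None],z]; T=c["world_from_camera"]
    W=P@T[:3,:3].T+T[:3,3]; W[z==0]=np.nan; return W.reshape(480,640,3)
E
python3 - <<'E'
from h import *
for n in("top","side"):
    c=load(n); W=cloud(c); h=W[:,:,2]
    print(n,np.isnan(h).mean())
    a=np.clip(np.nan_to_num(h)*2500,0,255).astype(np.uint8)
    cv2.imwrite(f"pics/{n}h.png",cv2.applyColorMap(a,cv2.COLORMAP_JET))
    # components above mat
    m=((h>0.010)&(h<0.13)).astype(np.uint8)
    k,l,s,ce=cv2.connectedComponentsWithStats(m)
    for i in range(1,k):
        if s[i,4]>40 :
            q=W[l==i]; top=q[q[:,2]>q[:,2].max()-0.006]
            r=cv2.minAreaRect((q[:,:2]*1000).astype(np.float32))
            if s[i,4]<8000: print(s[i],ce[i].round(),"zmax",q[:,2].max().round(3),"topmean",top[:,:2].mean(0).round(4),len(top),"rect",np.round(r[0],1),np.round(r[1],1),round(r[2],1))
c=load("top")["image"]
cv2.imwrite("pics/c1.png",cv2.resize(c[200:390,150:400,::-1],None,fx=3,fy=3,interpolation=cv2.INTER_CUBIC))
cv2.imwrite("pics/c2.png",cv2.resize(c[150:340,330:490,::-1],None,fx=3,fy=3,interpolation=cv2.INTER_CUBIC))
E
```

```text
top 0.003880208333333333
[ 576  101   64  165 6798] [616. 170.] zmax 0.051 topmean [ 0.6582 -0.5793] 3210 rect [ 633.7 -552.8] [109.7 312.4] 72.0
[340 162  21  21 288] [350. 171.] zmax 0.015 topmean [ 0.7342 -0.1   ] 288 rect [ 734.5 -100. ] [39.5 36.6] 14.7
[245 177  18  20 286] [254. 187.] zmax 0.034 topmean [0.732  0.0785] 244 rect [732.1  78.2] [31.2 32.3] 59.9
[428 203  24  34 642] [440. 219.] zmax 0.023 topmean [ 0.6152 -0.2393] 308 rect [ 615.6 -240.7] [42.  61.9] 77.9
[ 324  219   54   55 2308] [350. 246.] zmax 0.066 topmean [ 0.5926 -0.0711] 66 rect [593.2 -71.1] [92.5 92.9] 73.8
[  0 220   6 160 529] [  2. 320.] zmax 0.036 topmean [0.5317 0.5352] 122 rect [615.1 536.4] [  8.4 277.6] 89.6
[252 245  35  34 929] [269. 262.] zmax 0.057 topmean [0.5925 0.074 ] 67 rect [592.   73.7] [58.4 57.9] 80.4
[164 251  31  27 488] [178. 264.] zmax 0.066 topmean [0.6104 0.2242] 84 rect [612.1 224.2] [32.3 31. ] 15.1
[437 303  30  19 458] [451. 312.] zmax 0.023 topmean [ 0.45   -0.2215] 153 rect [ 449.5 -223. ] [50.9 31. ] 74.2
[364 305  21  14 199] [374. 312.] zmax 0.022 topmean [ 0.4748 -0
[... 1056 characters left out ...]
[ 448.5 -223.2] [50.7 32.5] 76.9
[ 266  280   39   39 1179] [285. 299.] zmax 0.058 topmean [0.5895 0.074 ] 76 rect [589.2  75.4] [58.8 56.8] 46.8
[404 282  20  18 212] [413. 290.] zmax 0.023 topmean [ 0.4725 -0.0915] 130 rect [472.5 -91.3] [20.2 35.2] 10.9
[107 314  23   9  42] [118. 318.] zmax 0.012 topmean [0.7389 0.2772] 42 rect [738.4 277.1] [31.9  6.5] 65.4
[176 318  36  44 965] [194. 339.] zmax 0.066 topmean [0.607  0.2234] 116 rect [609.3 223.7] [34.3 32.9] 15.0
[ 321  322   55   55 2411] [348. 349.] zmax 0.062 topmean [0.4602 0.0672] 92 rect [458.4  68.9] [76.9 74. ] 48.3
[ 231  377   59   73 3330] [261. 413.] zmax 0.104 topmean [0.4577 0.2248] 130 rect [456.  227.1] [69.2 63.8] 39.1
```

View pics/c1.png

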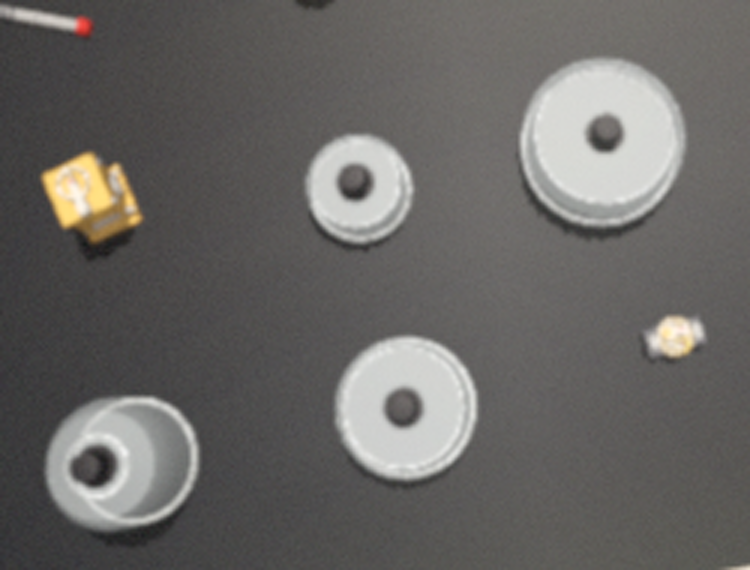

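View pics/c2.png

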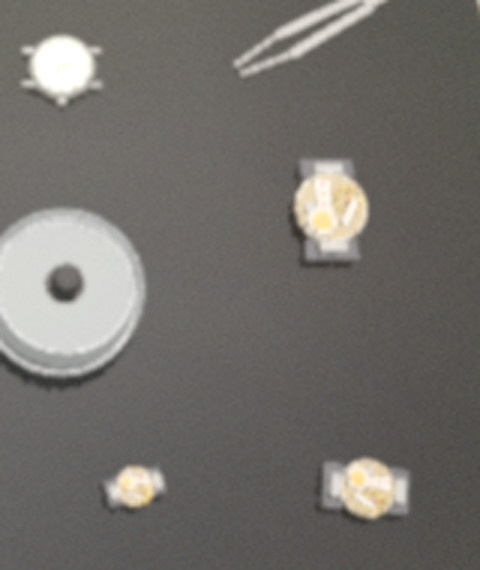

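View pics/toph.png

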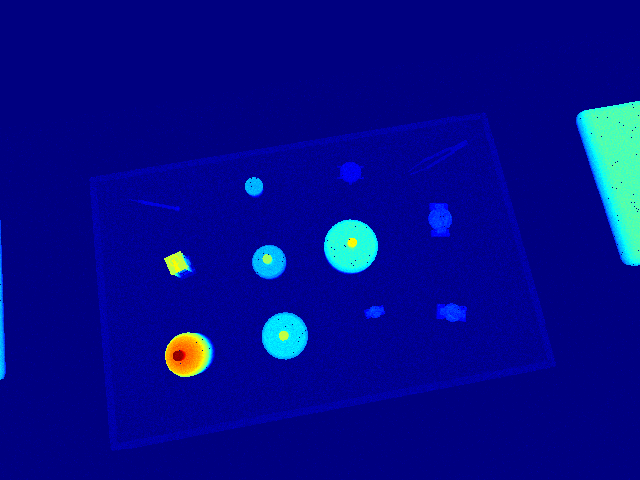

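Run:
```python
from h import *
from scipy.spatial.transform import Rotation as R
from workcell import bot
s=bot.read_state()
print(R.from_rotvec(s["tcp_rot"]).as_matrix().round(4))
for n in("top","side"):
    W=cloud(load(n)).reshape(-1,3)
    for lo,hi in((.0045,.008),(.004,.012),(.012,.05),(.055,.075)):
        q=W[(abs(W[:,0]-.61)<.035)&(abs(W[:,1]-.224)<.035)&(W[:,2]>lo)&(W[:,2]<hi)]
        print(n,lo,hi,len(q),[np.round(x,1) for x in cv2.minAreaRect((q[:,:2]*1000).astype(np.float32))],q.min(0).round(4),q.max(0).round(4))
    m=W[(W[:,0]>.5)&(W[:,0]<.56)&(abs(W[:,1])<.2)&(W[:,2]<.01)]; print("mat z",m[:,2].mean())
```

```text
[[-9.755e-01 -4.000e-04  2.200e-01]
 [-2.200e-01  2.000e-03 -9.755e-01]
 [-1.000e-04 -1.000e+00 -2.100e-03]]
top 0.0045 0.008 108 [array([607. , 219.7]), array([61.2, 67.6]), np.float64(85.1)] [0.576  0.1902 0.0045] [0.6424 0.2531 0.0079]
top 0.004 0.012 167 [array([610.5, 224.4]), array([68.8, 67.2]), np.float64(2.1)] [0.576  0.1902 0.004 ] [0.6443 0.2585 0.0113]
top 0.012 0.05 143 [array([607.8, 216.8]), array([22.8, 40.4]), np.float64(61.1)] [0.5937 0.2059 0.0121] [0.63   0.2356 0.0493]
top 0.055 0.075 325 [array([612. , 224.8]), array([32.3, 29.1]), np.float64(16.0)] [0.5934 0.2074 0.0552] [0.6304 0.2423 0.0659]
mat z 0.0019628734878151307
side 0.0045 0.008 229 [array([610.3, 224. ]), array([69.8, 68.9]), np.float64(89.9)] [0.5759 0.1891 0.0045] [0.6448 0.259  0.008 ]
side 0.004 0.012 422 [array([610., 224.]), array([69.8, 69.9]), np.float64(89.9)] [0.5751 0.1891 0.004 ] [0.645 0.259 0.012]
side 0.012 0.05 455 [array([609.1, 223.9]), array([33.7, 32.5]), np.float64(15.0)] [0.5908 0.2048 0.0121] [0.6224 0.2426 0.05  ]
side 0.055 0.075 448 [array([609.7, 223.8]), array([34.5, 31.8]), np.float64(17.4)] [0.5904 0.2056 0.0551] [0.6285 0.2426 0.0664]
mat z 0.0035248089816683975
```

```bash
python3 -m handwheel '[[0,0,0,0,0.111,0,0.5],[0,0,0,0,0.111,0,0.5],[-0.025,0,-0.04,0,0,0,0.5],[-0.025,0,-0.04,0,0,0,0.5],[-0.025,0,-0.04,0,0,0,0.5],[-0.025,0,-0.04,0,0,0,0.5],[-0.025,0,-0.04,0,0,0,0.5],[-0.025,0,-0.04,0,0,0,0.5]]' 50
```

```text
time: 1.1
tool_pos: [0.299, -0.4168, 0.2308]
tcp_rot: [-0.0, -2.222, 2.22]
wrist_force: [1.6, -0.7, 1.0]
width: 0.498
```

```bash
python3 -m handwheel '[[-0.025,0,-0.04,0,0,0,0.5],[-0.025,0,-0.04,0,0,0,0.5],[-0.025,0,-0.04,0,0,0,0.5],[-0.025,0,-0.04,0,0,0,0.5],[-0.025,0,-0.04,0,0,0,0.5],[-0.025,0,-0.04,0,0,0,0.5],[-0.025,0,-0.04,0,0,0,0.5],[-0.025,0.02,-0.04,0,0,0,0.5]]'
python3 -m handwheel '[[-0.025,0.02,-0.04,0,0,0,0.5],[-0.025,0.03,-0.045,0,0,0,0.5],[-0.02,0.03,-0.04,0,0,0,0.5],[-0.012,0.03,-0.035,0,0,0,0.5],[0,0.01,0,0,0,0,0.5],[0,0,0,0,0,0,0.5]]'
python3 -c "
from workcell import bot
print(bot.read_state())"
```

```text
time: 2.1
tool_pos: [0.5005, -0.0974, 0.2127]
tcp_rot: [0.004, 2.218, -2.221]
wrist_force: [0.6, 0.1, 0.0]
width: 0.501
time: 2.85
tool_pos: [0.5793, 0.0612, 0.0899]
tcp_rot: [0.004, -2.219, 2.221]
wrist_force: [0.6, 0.0, 0.7]
width: 0.501
{'time': 2.85, 'q': array([ 6.26639319e-02,  2.20153460e-01,  1.93563266e+00, -4.90363622e-04,
        9.88961792e-01,  1.63327054e+00]), 'joint_vel': array([-0.02071812, -0.03002595, -0.02085094, -0.00026866,  0.00507697,
        0.00182046]), 'joint_torque': array([ 7.04994667e-01, -4.33643174e+01, -3.17056024e+01,  5.37117105e-02,
       -7.23324576e-02,  3.77334378e-03]), 'tool_pos': array([0.5792984 , 0.06115495, 0.08992642]), 'tcp_rot': array([ 0.00397771, -2.21943535,  2.22078017]), 'wrist_force': array([0.56998878, 0.01087217, 0.65747197]), 'torque': array([-0.03035189, -0.04950954, -0.01527309]), 'width': 0.5007418422408213}
```

```bash
python3 -m handwheel '[[-0.0117,0,-0.0128,0,0,0,0.5],[0,0.02,0,0,0,0,0.5],[0,0.018,0,0,0,0,0.5],[0,0.01,0,0,0,0,0.5],[0,0.005,0,0,0,0,0.5],[0,0,0,0,0,0,0.5]]'
python3 - <<'E'
from workcell import optics
import cv2,numpy as np
c=optics.read_camera("side"); cv2.imwrite("pics/s1.png",cv2.resize(c["image"][180:380,180:420,::-1],None,fx=3,fy=3))
E
```

```text
time: 3.6
tool_pos: [0.5919, 0.0741, 0.0377]
tcp_rot: [0.001, -2.221, 2.221]
wrist_force: [-0.0, 0.1, 0.9]
width: 0.501
```

View pics/s1.png

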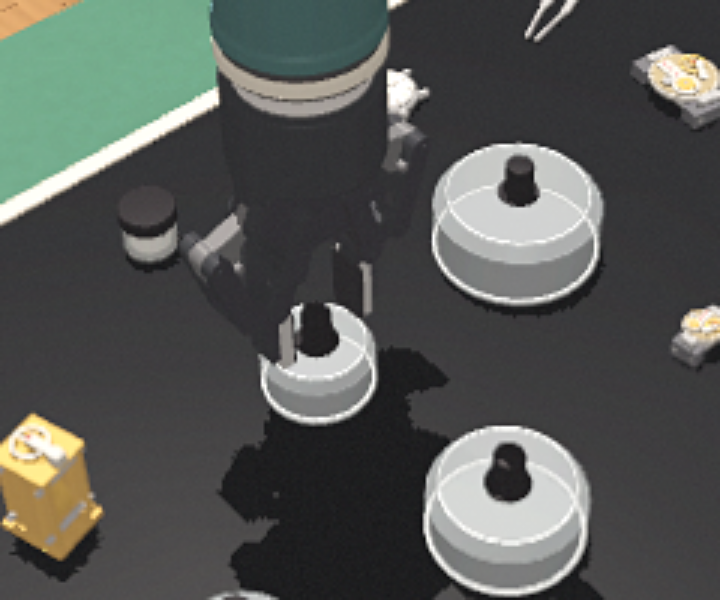

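The knob of the small cover sits between the pads, around (318,325) in the crop. I'll close on it and lift.

```bash
python3 -m handwheel '[[0,0,0,0,0,0,0.3],[0,0,0,0,0,0,0.2],[0,0,0,0,0,0,0.12],[0,0,0,0,0,0,0.1],[0,0,0,0,0,0,0.1]]' 50
python3 -m handwheel '[[0,-0.004,0,0,0,0,0.1],[0,-0.01,0,0,0,0,0.1],[0,-0.02,0,0,0,0,0.1],[0,-0.02,0,0,0,0,0.1],[0,-0.02,0,0,0,0,0.1],[0,-0.006,0,0,0,0,0.1],[0,0,0,0,0,0,0.1]]'
python3 - <<'E'
from workcell import optics
import cv2,numpy as np
c=optics.read_camera("side"); cv2.imwrite("pics/s2.png",cv2.resize(c["image"][150:350,180:420,::-1],None,fx=3,fy=3))
E
```

```text
time: 4.28
tool_pos: [0.593, 0.0743, 0.0391]
tcp_rot: [0.002, 2.221, -2.221]
wrist_force: [-0.8, 0.5, 5.8]
width: 0.162
time: 5.15
tool_pos: [0.5928, 0.0743, 0.1192]
tcp_rot: [0.002, 2.221, -2.221]
wrist_force: [0.7, -0.3, -0.2]
width: 0.164
```

View pics/s2.png

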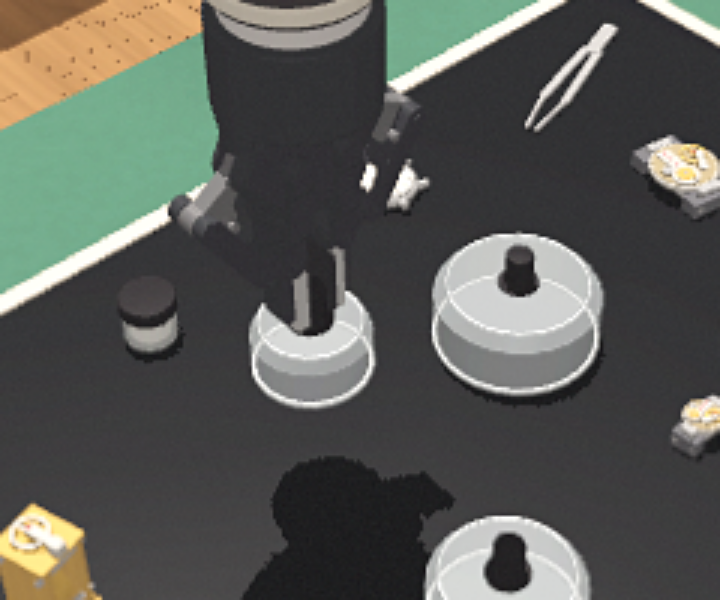

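```bash
python3 -m handwheel '[[0.007,0,0.01,0,0,0,0.1],[0.015,0,0.021,0,0,0,0.1],[0.022,0,0.031,0,0,0,0.1],[0.022,0,0.031,0,0,0,0.1],[0.022,0,0.031,0,0,0,0.1],[0.015,0,0.021,0,0,0,0.1],[0.01,0,0.014,0,0,0,0.1],[0.005,0,0.006,0,0,0,0.1]]'
python3 -m handwheel '[[0,0.02,0,0,0,0,0.1],[0,0.015,0,0,0,0,0.1],[0,0.005,0,0,0,0,0.1],[0,0,0,0,0,0,0.1]]'
cat > look.py <<'E'
import sys
from workcell import optics,bot
from h import *
tag=sys.argv[1]
out=[]
for n,r in (("top",sys.argv[2]),("side",sys.argv[3])):
    c=optics.read_camera(n); u,v=map(int,r.split(","))
    u=max(0,min(640-130,u-65)); v=max(0,min(480-180,v-90))
    np.savez(f"{n}{tag}.npz",**c)
    out.append(cv2.resize(c["image"][v:v+180,u:u+130,::-1],None,fx=3,fy=3,interpolation=cv2.INTER_CUBIC)); print(n,"crop origin",u,v)
cv2.imwrite(f"pics/l{tag}.png",np.hstack(out)); print(bot.read_state()["tool_pos"])
E
python3 look.py 1 375,312 413,270
```

```text
time: 6.2
tool_pos: [0.4731, -0.0917, 0.118]
tcp_rot: [-0.001, -2.221, 2.22]
wrist_force: [0.3, -0.2, 0.3]
width: 0.161
time: 6.7
tool_pos: [0.4741, -0.0904, 0.0778]
tcp_rot: [0.002, -2.221, 2.221]
wrist_force: [1.4, 0.2, -0.2]
width: 0.164
top crop origin 310 222
side crop origin 348 180
[ 0.47478899 -0.09061935  0.07861926]
```

View pics/l1.png

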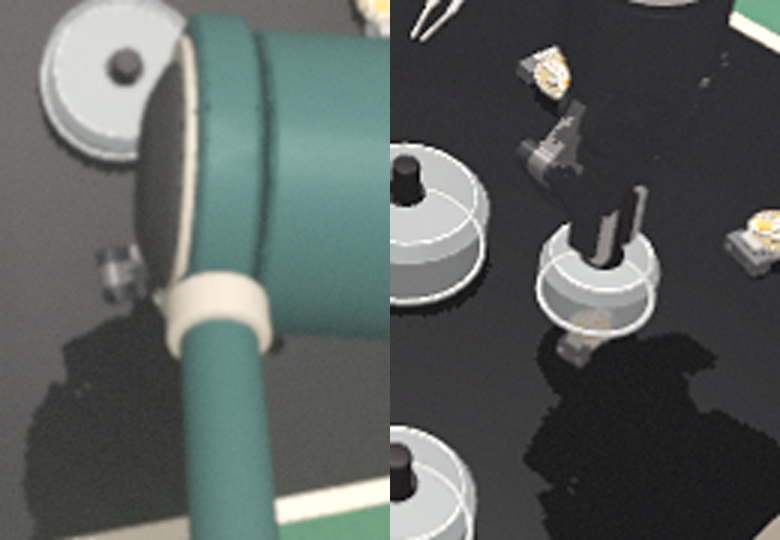

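```bash
python3 -c "
from h import *
c=load('side',1);print(ray(c,[[417.0,276.5]],0.0425))"
```

```text
[[ 0.47301621 -0.09508196  0.0425    ]]
```

```bash
python3 -m handwheel '[[0,0.012,-0.001,0,0,0,0.1],[0,0.012,0,0,0,0,0.1],[0,0.008,0,0,0,0,0.1],[0,0.004,0,0,0,0,0.1],[0,0.002,0,0,0,0,0.1],[0,0,0,0,0,0,0.1]]'
python3 look.py 2 375,312 413,270
```

```text
time: 7.55
tool_pos: [0.4744, -0.0898, 0.0403]
tcp_rot: [-0.0, -2.221, 2.221]
wrist_force: [0.5, -0.0, 0.2]
width: 0.161
top crop origin 310 222
side crop origin 348 180
[ 0.47462577 -0.08982829  0.04060733]
```

View pics/l2.png

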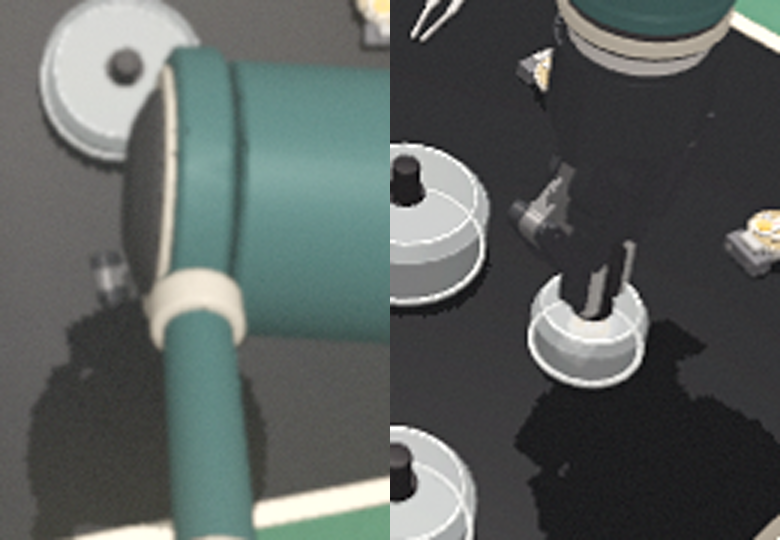

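```bash
python3 -m handwheel '[[0,0.001,0,0,0,0,0.1],[0,0.001,0,0,0,0,0.1],[0,0,0,0,0,0,0.1]]'
```

```text
time: 8.02
tool_pos: [0.4746, -0.0898, 0.039]
tcp_rot: [0.001, 2.221, -2.221]
wrist_force: [-1.5, 0.7, 5.0]
width: 0.163
```

Contact at 5 N, so the rim is on the mat. I'll release gently and rise.

```bash
python3 -m handwheel '[[0,0,0,0,0,0,0.2],[0,0,0,0,0,0,0.3],[0,0,0,0,0,0,0.4],[0,-0.01,0,0,0,0,0.45],[0,-0.03,0,0,0,0,0.45],[0,-0.04,0,0,0,0,0.45],[0,-0.02,0,0,0,0,0.45],[0,0,0,0,0,0,0.45]]'
python3 look.py 3 375,312 413,290
python3 - <<'E'
from h import *
W=cloud(load("side",3)).reshape(-1,3)
q=W[(abs(W[:,0]-.475)<.04)&(abs(W[:,1]+.091)<.04)&(W[:,2]>.046)&(W[:,2]<.065)]
print(len(q),q.mean(0),q[:,2].max())
E
```

```text
time: 9.02
tool_pos: [0.4762, -0.0902, 0.141]
tcp_rot: [0.006, 2.217, -2.22]
wrist_force: [-0.7, 0.5, -0.5]
width: 0.452
top crop origin 310 222
side crop origin 348 200
[ 0.47403548 -0.08965757  0.13807114]
99 [ 0.47165949 -0.08798301  0.05373163] 0.05897754233897434
```

View pics/l3.png

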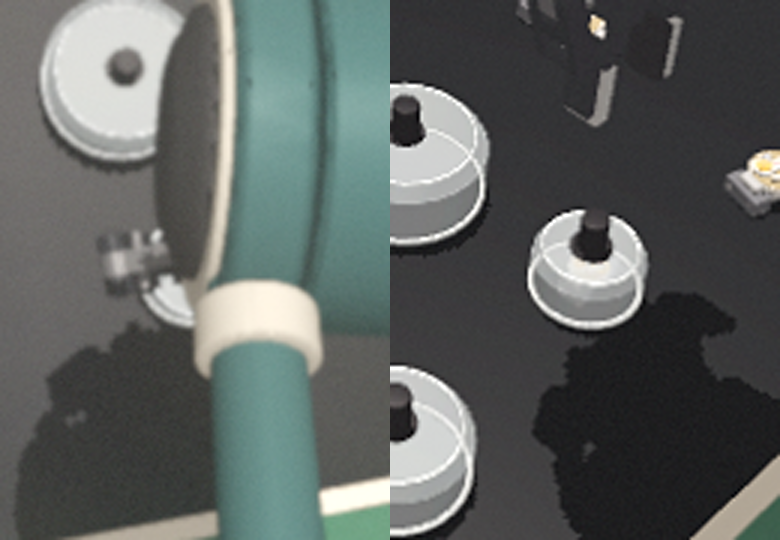

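```bash
python3 -m handwheel '[[0.001,0,-0.02,0,0,0,0.45],[0.0025,0,-0.04,0,0,0,0.45],[0.0025,0.01,-0.04,0,0,0,0.45],[0.0025,0.015,-0.03,0,0,0,0.45],[0.002,0.02,-0.02,0,0,0,0.45],[0.002,0.005,-0.007,0,0,0,0.45],[0,0,0,0,0,0,0.45]]'
```

```text
time: 10.0
tool_pos: [0.4607, 0.0672, 0.0872]
tcp_rot: [0.004, -2.22, 2.221]
wrist_force: [-0.3, 0.8, -0.2]
width: 0.45
```

```bash
python3 -m handwheel '[[0,0.018,0,0,0,0,0.45],[0,0.015,0,0,0,0,0.45],[0,0.007,0,0,0,0,0.45],[0,0.003,0,0,0,0,0.45],[0,0,0,0,0,0,0.45],[0,0,0,0,0,0,0.3]]'
python3 -m handwheel '[[0,0,0,0,0,0,0.2],[0,0,0,0,0,0,0.12],[0,0,0,0,0,0,0.1],[0,0,0,0,0,0,0.1]]'
```

```text
time: 10.75
tool_pos: [0.4623, 0.0673, 0.0458]
tcp_rot: [0.001, 2.221, -2.221]
wrist_force: [-0.4, -0.2, -0.2]
width: 0.302
time: 11.25
tool_pos: [0.4623, 0.0674, 0.0459]
tcp_rot: [0.001, 2.221, -2.221]
wrist_force: [-0.4, -0.5, 6.2]
width: 0.153
```

```bash
python3 -m handwheel '[[0,-0.004,0,0,0,0,0.1],[0,-0.012,0,0,0,0,0.1],[0,-0.024,0,0,0,0,0.1],[0,-0.025,0,0,0,0,0.1],[0,-0.018,0,0,0,0,0.1],[0,-0.007,0,0,0,0,0.1],[0,0,0,0,0,0,0.1]]'
python3 look.py 4 285,336 348,310
```

```text
time: 12.12
tool_pos: [0.4621, 0.0673, 0.1358]
tcp_rot: [0.001, 2.221, -2.221]
wrist_force: [-0.8, 0.3, -1.1]
width: 0.159
top crop origin 220 246
side crop origin 283 220
[0.46117306 0.06721248 0.13455897]
```

View pics/l4.png

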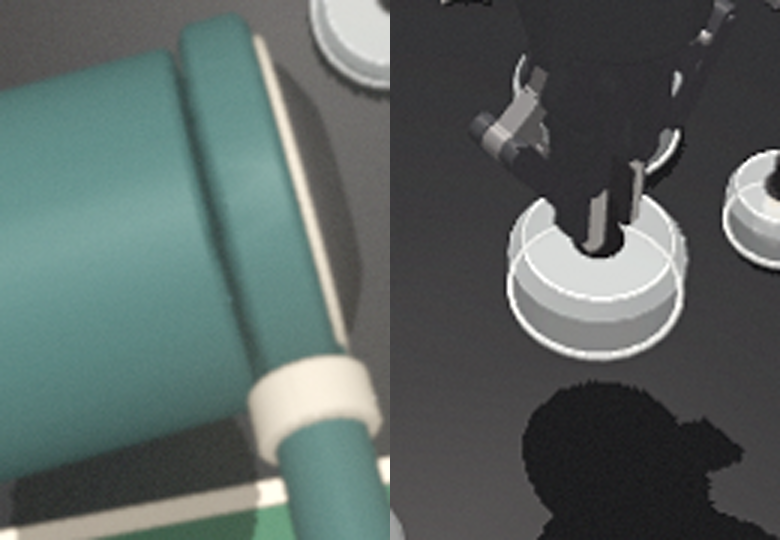

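```bash
python3 -m handwheel '[[0,0,0.012,0,0,0,0.1],[0.001,0,0.026,0,0,0,0.1],[0.002,0,0.04,0,0,0,0.1],[0.002,0,0.044,0,0,0,0.1],[0.002,0,0.044,0,0,0,0.1],[0.002,0,0.044,0,0,0,0.1],[0.002,0,0.04,0,0,0,0.1],[0.001,0,0.026,0,0,0,0.1]]'
python3 -m handwheel '[[0,0,0.014,0,0,0,0.1],[0,0.01,0,0,0,0,0.1],[0,0.02,0,0,0,0,0.1],[0,0.015,0,0,0,0,0.1],[0,0.005,0,0,0,0,0.1],[0,0,0,0,0,0,0.1]]'
python3 look.py 5 452,313 476,240
```

```text
time: 13.22
tool_pos: [0.4487, -0.211, 0.1346]
tcp_rot: [-0.001, -2.22, 2.22]
wrist_force: [0.4, -0.1, 0.0]
width: 0.156
time: 13.98
tool_pos: [0.4495, -0.2221, 0.0848]
tcp_rot: [0.002, -2.222, 2.221]
wrist_force: [0.4, -0.2, 0.6]
width: 0.158
top crop origin 387 223
side crop origin 411 150
[ 0.45029143 -0.22272804  0.08579087]
```

View pics/l5.png

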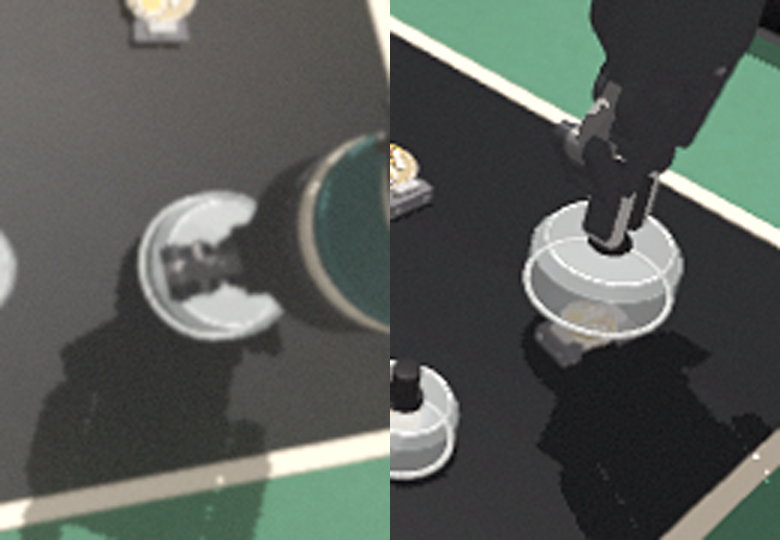

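```bash
python3 -m handwheel '[[0.001,0.01,0,0,0,0,0.1],[0,0.012,0,0,0,0,0.1],[0,0.008,0,0,0,0,0.1],[0,0.005,0,0,0,0,0.1],[0,0.002,0,0,0,0,0.1],[0,0.001,0,0,0,0,0.1],[0,0,0,0,0,0,0.1]]'
python3 look.py 6 452,313 476,240
```

```text
time: 14.95
tool_pos: [0.449, -0.2228, 0.0475]
tcp_rot: [0.001, 2.221, -2.222]
wrist_force: [-0.4, -0.6, -0.6]
width: 0.16
top crop origin 387 223
side crop origin 411 150
[ 0.44899762 -0.22285761  0.04757906]
```

View pics/l6.png

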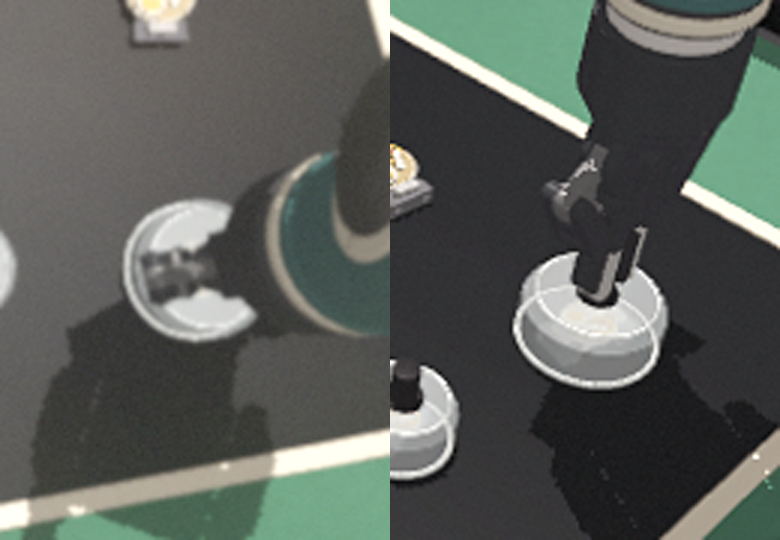

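```bash
python3 -m handwheel '[[0,0.001,0,0,0,0,0.1],[0,0.001,0,0,0,0,0.1],[0,0,0,0,0,0,0.1]]'
```

```text
time: 15.42
tool_pos: [0.449, -0.2228, 0.0459]
tcp_rot: [-0.0, -2.221, 2.222]
wrist_force: [-1.9, 0.8, 4.7]
width: 0.156
```

```bash
python3 -m handwheel '[[0,0.0005,0,0,0,0,0.2],[0,0,0,0,0,0,0.3],[0,0,0,0,0,0,0.4],[0,-0.01,0,0,0,0,0.45],[0,-0.03,0,0,0,0,0.45],[0,-0.03,0,0,0,0,0.45],[-0.01,-0.01,-0.01,0,0,0,0.45],[-0.03,0,-0.03,0,0,0,0.45]]'
python3 -m handwheel '[[-0.03,0,-0.03,0,0,0,0.45],[-0.03,0,-0.035,0,0,0,0.45],[-0.025,0,-0.03,0,0,0,0.45],[-0.013,0,-0.012,0,0,0,0.45],[-0.003,0,-0.003,0,0,0,0.45],[0,0,0,0,0,0,0.45]]'
python3 look.py 7 440,270 456,240
```

```text
time: 16.42
tool_pos: [0.4898, -0.1831, 0.1262]
tcp_rot: [-0.006, -2.22, 2.223]
wrist_force: [-0.1, 0.3, -0.3]
width: 0.453
time: 17.18
tool_pos: [0.5892, -0.0731, 0.1244]
tcp_rot: [0.001, -2.221, 2.221]
wrist_force: [0.1, -0.2, -0.9]
width: 0.447
top crop origin 375 180
side crop origin 391 150
[ 0.58898142 -0.07357921  0.12455201]
```

View pics/l7.png

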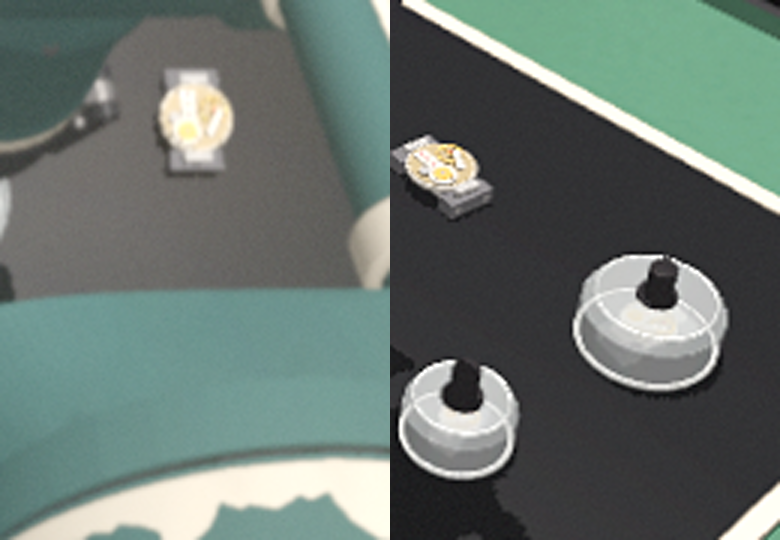

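Both placed covers stand flat, small at about (459,420) in the crop and medium at about (650,320). The large cover is next.

```bash
python3 -m handwheel '[[-0.0025,0.015,-0.002,0,0,0,0.45],[0,0.02,0,0,0,0,0.45],[0,0.02,0,0,0,0,0.45],[0,0.01,0,0,0,0,0.45],[0,0.005,0,0,0,0,0.45],[0,0.002,0,0,0,0,0.45],[0,0,0,0,0,0,0.45]]'
python3 -m handwheel '[[0,0,0,0,0,0,0.3],[0,0,0,0,0,0,0.2],[0,0,0,0,0,0,0.12],[0,0,0,0,0,0,0.1],[0,0,0,0,0,0,0.1]]'
```

```text
time: 18.15
tool_pos: [0.5928, -0.0708, 0.0532]
tcp_rot: [0.001, 2.221, -2.221]
wrist_force: [0.0, 0.0, 0.7]
width: 0.45
time: 18.77
tool_pos: [0.5929, -0.0709, 0.0536]
tcp_rot: [0.001, 2.221, -2.221]
wrist_force: [-1.4, 0.1, 5.8]
width: 0.155
```

```bash
python3 -m handwheel '[[0,-0.004,0,0,0,0,0.1],[0,-0.012,0,0,0,0,0.1],[0,-0.02,0,0,0,0,0.1],[0,-0.02,0,0,0,0,0.1],[0,-0.01,0,0,0,0,0.1],[0,-0.004,0,0,0,0,0.1],[0,0,0,0,0,0,0.1]]' 60
python3 look.py 8 351,247 352,240
```

```text
time: 19.65
tool_pos: [0.5923, -0.0707, 0.123]
tcp_rot: [0.0, 2.221, -2.221]
wrist_force: [-0.6, 0.5, -1.5]
width: 0.148
top crop origin 286 157
side crop origin 287 150
[ 0.59168628 -0.07066244  0.12202828]
```

View pics/l8.png

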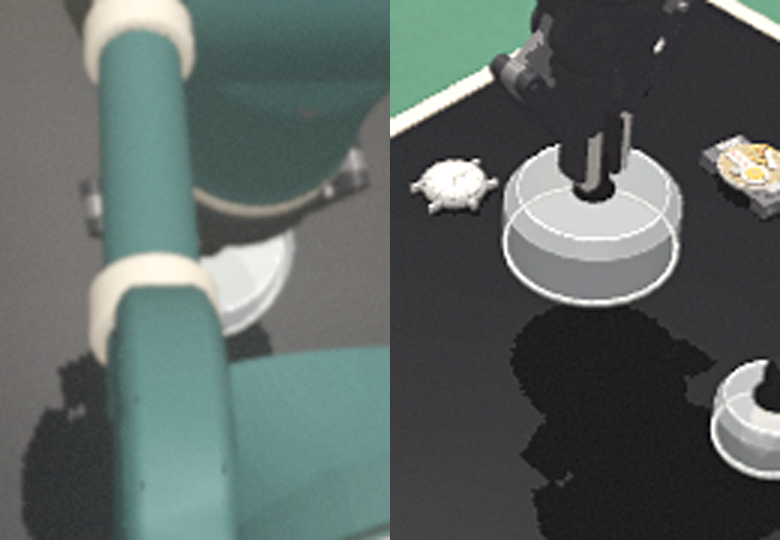

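```bash
python3 -m handwheel '[[-0.001,0,0.01,0,0,0,0.1],[-0.003,0,0.022,0,0,0,0.1],[-0.005,0,0.032,0,0,0,0.1],[-0.005,0,0.034,0,0,0,0.1],[-0.005,0,0.032,0,0,0,0.1],[-0.003,0,0.022,0,0,0,0.1],[-0.0015,0,0.014,0,0,0,0.1],[0,0,0.004,0,0,0,0.1]]'
python3 -m handwheel '[[0,0.008,0,0,0,0,0.1],[0,0.01,0,0,0,0,0.1],[0,0.005,0,0,0,0,0.1],[0,0,0,0,0,0,0.1],[0,0,0,0,0,0,0.1]]'
python3 look.py 9 440,220 408,190
```

```text
time: 20.75
tool_pos: [0.6157, -0.2416, 0.1226]
tcp_rot: [-0.001, -2.221, 2.22]
wrist_force: [-0.6, 0.5, -0.5]
width: 0.146
time: 21.38
tool_pos: [0.616, -0.2406, 0.0999]
tcp_rot: [0.0, 2.221, -2.221]
wrist_force: [-0.1, 0.0, -1.0]
width: 0.151
top crop origin 375 130
side crop origin 343 100
[ 0.61612671 -0.24082168  0.10026073]
```

View pics/l9.png

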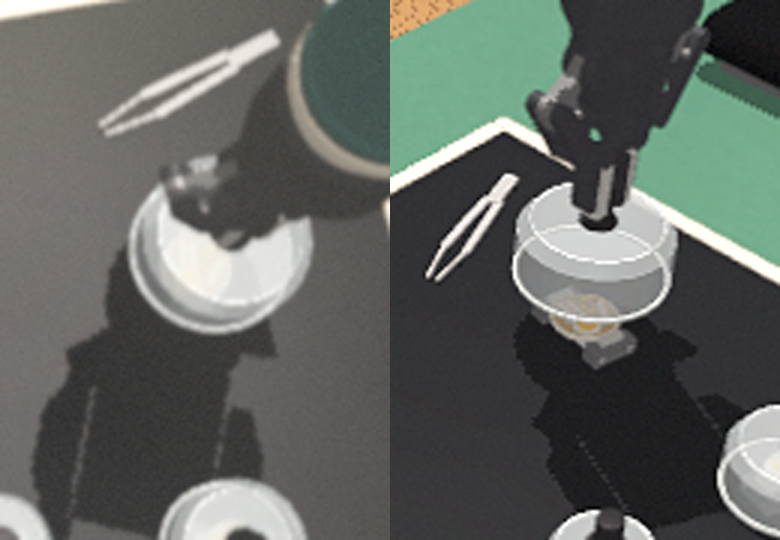

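```bash
python3 -c "
from h import *
c=load('side',9);print(ray(c,[[410.3,189.5]],0.0497))
c=load('top',9);print(ray(c,[[375+220/3,130+243/3]],0.0497))"
python3 -m handwheel '[[0,0.01,0,0,0,0,0.1],[0,0.012,0,0,0,0,0.1],[0,0.01,0,0,0,0,0.1],[0,0.006,0,0,0,0,0.1],[0,0.004,0,0,0,0,0.1],[0,0.002,0,0,0,0,0.1],[0,0.001,0,0,0,0,0.1],[0,0,0,0,0,0,0.1]]'
```

```text
[[ 0.61665874 -0.24637566  0.0497    ]]
[[ 0.61908807 -0.24736888  0.0497    ]]
time: 22.48
tool_pos: [0.616, -0.2408, 0.0551]
tcp_rot: [0.001, 2.221, -2.222]
wrist_force: [0.2, 0.1, -1.7]
width: 0.147
```

```bash
python3 look.py 10 440,220 408,190
```

```text
top crop origin 375 130
side crop origin 343 100
[ 0.61600265 -0.24085471  0.05515088]
```

View pics/l10.png

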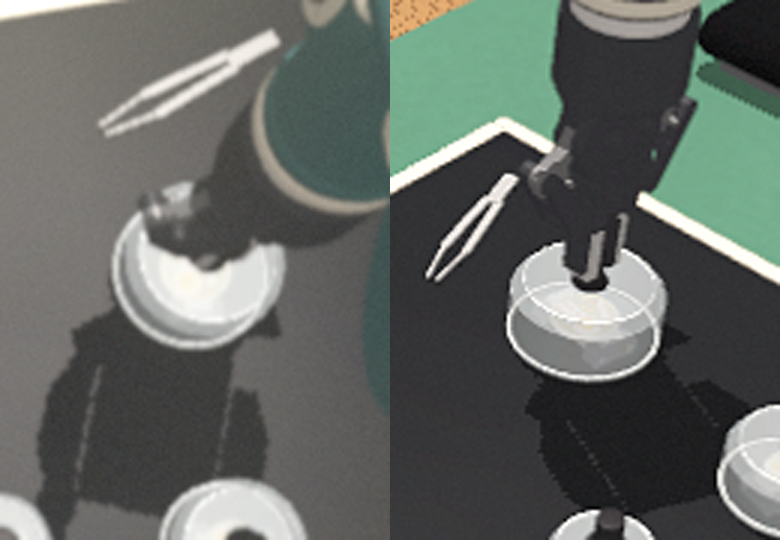

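```bash
python3 -m handwheel '[[0,0.001,0,0,0,0,0.1],[0,0.001,0,0,0,0,0.1],[0,0,0,0,0,0,0.1]]'
```

```text
time: 22.95
tool_pos: [0.616, -0.2408, 0.0536]
tcp_rot: [0.001, 2.221, -2.222]
wrist_force: [-1.4, 0.8, 4.7]
width: 0.152
```

```bash
python3 -m handwheel '[[0,0.0005,0,0,0,0,0.2],[0,0,0,0,0,0,0.3],[0,0,0,0,0,0,0.4],[0,-0.01,0,0,0,0,0.45],[0,-0.03,0,0,0,0,0.45],[0,-0.04,0,0,0,0,0.45],[0.01,-0.03,-0.02,0,0,0,0.45],[0.013,0,-0.038,0,0,0,0.45]]'
python3 -m handwheel '[[0.014,0,-0.042,0,0,0,0.45],[0.014,0,-0.042,0,0,0,0.45],[0.014,0,-0.042,0,0,0,0.45],[0.014,0,-0.042,0,0,0,0.45],[0.014,0,-0.042,0,0,0,0.45],[0.014,0,-0.042,0,0,0,0.45],[0.014,0,-0.042,0,0,0,0.45],[0.014,0,-0.042,0,0,0,0.45]]'
python3 -m handwheel '[[0.01,0,-0.035,0,0,0,0.45],[0.006,0,-0.025,0,0,0,0.45],[0,0,-0.008,0,0,0,0.45],[0,0,0,0,0,0,0.45]]'
python3 look.py 11 440,260 428,220
```

```text
time: 23.95
tool_pos: [0.5956, -0.1843, 0.1674]
tcp_rot: [0.012, 2.215, -2.222]
wrist_force: [1.1, 1.3, -0.8]
width: 0.45
time: 24.95
tool_pos: [0.4806, 0.1547, 0.1633]
tcp_rot: [0.002, 2.221, -2.22]
wrist_force: [0.4, 0.6, -0.3]
width: 0.452
time: 25.45
tool_pos: [0.4652, 0.2213, 0.1627]
tcp_rot: [0.0, 2.22, -2.221]
wrist_force: [0.5, 0.7, -0.9]
width: 0.452
top crop origin 375 170
side crop origin 363 130
[0.46520451 0.22052004 0.16243513]
```

View pics/l11.png

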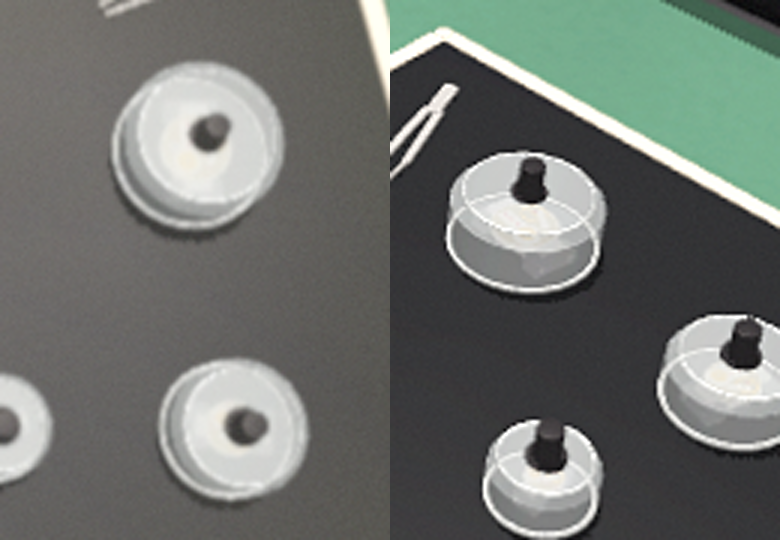

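All three covers stand over their movements. I'll check them numerically.

```bash
cat > chk.py <<'E'
import sys
from h import *
k=sys.argv[1]
T=dict(small=(.4736,-.0912,.030,.052,.03),medium=(.449,-.223,.034,.056,.039),large=(.6148,-.2413,.040,.062,.047),tall=(.6105,.224,.076,.098,.035))
for n in("top","side"):
    W=cloud(load(n,k)).reshape(-1,3)
    for m,(x,y,sh,H,r) in T.items():
        q=W[np.hypot(W[:,0]-x,W[:,1]-y)<r+.015]
        t=q[(q[:,2]>.003+H-.008)&(q[:,2]<.003+H+.008)]
        f=q[abs(q[:,2]-.003-sh)<.005]
        if len(t)<8: print(n,m,"no knob",len(t)); continue
        A=np.c_[f[:,:2],np.ones(len(f))]
        p=np.linalg.lstsq(A,f[:,2],rcond=None)[0] if len(f)>30 else np.zeros(3)
        b=q[(q[:,2]>.012)]
        rc=cv2.minEnclosingCircle((b[:,:2]*1000).astype(np.float32))
        print(n,m,"knob-target mm",((t[:,:2].mean(0)-[x,y])*1000).round(1),"ztop",t[:,2].max().round(4),"crown z",np.median(f[:,2]).round(4),"(",.003+sh,") tilt",p[:2].round(3),"shell-target",np.round(np.array(rc[0])-[x*1000,y*1000],1),round(rc[1],1))
E
python3 chk.py 11
```

```text
top small knob-target mm [0.9 2.4] ztop 0.0568 crown z 0.0318 ( 0.033 ) tilt [ 0.006 -0.005] shell-target [1.  1.9] 29.9
top medium knob-target mm [0.4 1.4] ztop 0.0613 crown z 0.0358 ( 0.037000000000000005 ) tilt [ 0.003 -0.003] shell-target [0.4 0.8] 39.3
top large knob-target mm [0.8 1.8] ztop 0.0668 crown z 0.0418 ( 0.043000000000000003 ) tilt [ 0.002 -0.006] shell-target [1.  0.7] 47.5
top tall no knob 0
side small knob-target mm [-1.8  3. ] ztop 0.058 crown z 0.0335 ( 0.033 ) tilt [ 0.019 -0.036] shell-target [-1.9  2.2] 30.1
side medium knob-target mm [-2.5  1.7] ztop 0.0621 crown z 0.0375 ( 0.037000000000000005 ) tilt [ 0.013 -0.026] shell-target [-2.1  2.2] 38.6
side large knob-target mm [-1.3  2.3] ztop 0.0675 crown z 0.0432 ( 0.043000000000000003 ) tilt [ 0.018 -0.019] shell-target [-0.5  3. ] 47.3
side tall no knob 0
```

The three low covers are flat and within about 3 mm of centre. Now the bell.

```bash
python3 -m handwheel '[[0.0045,0.01,-0.0045,0,0,0,0.45],[0,0.02,0,0,0,0,0.45],[0,0.02,0,0,0,0,0.45],[0,0.012,0,0,0,0,0.45],[0,0.007,0,0,0,0,0.45],[0,0.003,0,0,0,0,0.45],[0,0,0,0,0,0,0.45],[0,0,0,0,0,0,0.45]]'
python3 look.py 12 190,354 260,370
```

```text
time: 26.55
tool_pos: [0.4609, 0.226, 0.0909]
tcp_rot: [0.001, 2.222, -2.22]
wrist_force: [-0.6, -0.3, -1.2]
width: 0.45
top crop origin 125 264
side crop origin 195 280
[0.46079607 0.22599689 0.09087577]
```

View pics/l12.png

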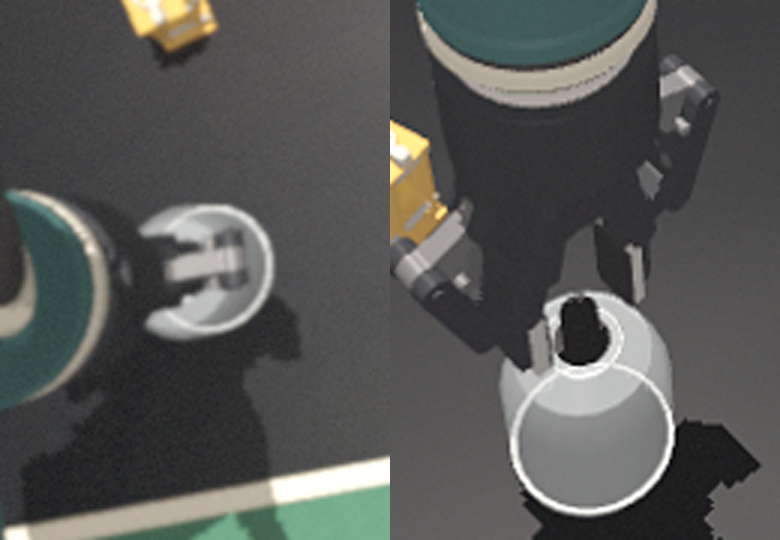

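```bash
python3 -m handwheel '[[0,0.003,0,0,0,0,0.4],[0,0,0,0,0,0,0.3],[0,0,0,0,0,0,0.2],[0,0,0,0,0,0,0.12],[0,0,0,0,0,0,0.1],[0,0,0,0,0,0,0.1]]' 60
python3 -m handwheel '[[0,-0.004,0,0,0,0,0.1],[0,-0.012,0,0,0,0,0.1],[0,-0.02,0,0,0,0,0.1],[0,-0.025,0,0,0,0,0.1],[0,-0.022,0,0,0,0,0.1],[0,-0.01,0,0,0,0,0.1],[0,-0.004,0,0,0,0,0.1],[0,0,0,0,0,0,0.1]]'
python3 look.py 13 190,354 260,330
```

```text
time: 27.4
tool_pos: [0.4604, 0.2257, 0.0874]
tcp_rot: [-0.0, -2.221, 2.221]
wrist_force: [1.5, -1.0, 0.7]
width: 0.156
time: 28.4
tool_pos: [0.4601, 0.2257, 0.1839]
tcp_rot: [0.0, -2.221, 2.221]
wrist_force: [0.8, 0.2, -1.0]
width: 0.154
top crop origin 125 264
side crop origin 195 240
[0.45971159 0.22548946 0.18327981]
```

View pics/l13.png

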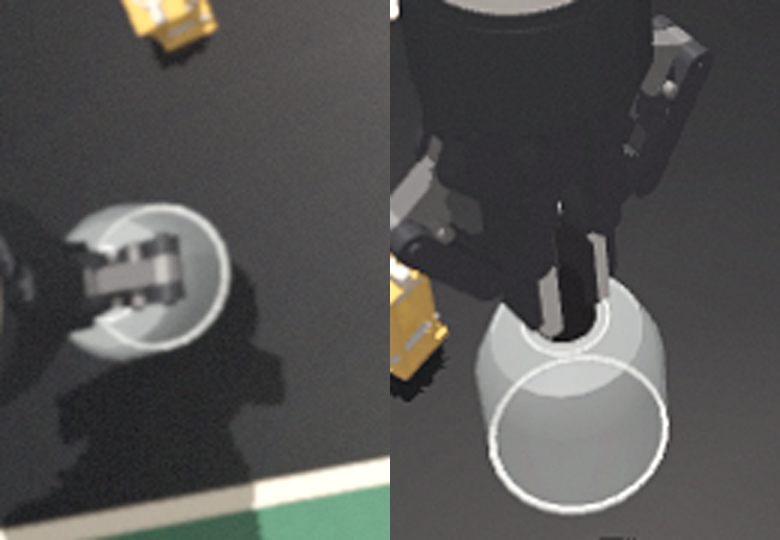

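```bash
python3 -m handwheel '[[-0.008,0,0,0,0,0,0.1],[-0.018,0,0,0,0,0,0.1],[-0.026,0,0,0,0,0,0.1],[-0.028,0,0,0,0,0,0.1],[-0.026,0,0,0,0,0,0.1],[-0.022,0,0.001,0,0,0,0.1],[-0.015,0,0,0,0,0,0.1],[-0.008,0,0,0,0,0,0.1]]'
python3 -m handwheel '[[0,0.004,0,0,0,0,0.1],[0,0.004,0,0,0,0,0.1],[0,0,0,0,0,0,0.1],[0,0,0,0,0,0,0.1]]'
python3 look.py 14 180,265 200,300
```

```text
time: 29.5
tool_pos: [0.6125, 0.2245, 0.1838]
tcp_rot: [-0.0, -2.221, 2.221]
wrist_force: [-0.2, 0.4, -0.3]
width: 0.151
time: 30.0
tool_pos: [0.6109, 0.2249, 0.1764]
tcp_rot: [-0.0, 2.221, -2.221]
wrist_force: [0.2, -0.1, -0.8]
width: 0.155
top crop origin 115 175
side crop origin 135 210
[0.61125859 0.22485147 0.17659169]
```

View pics/l14.png

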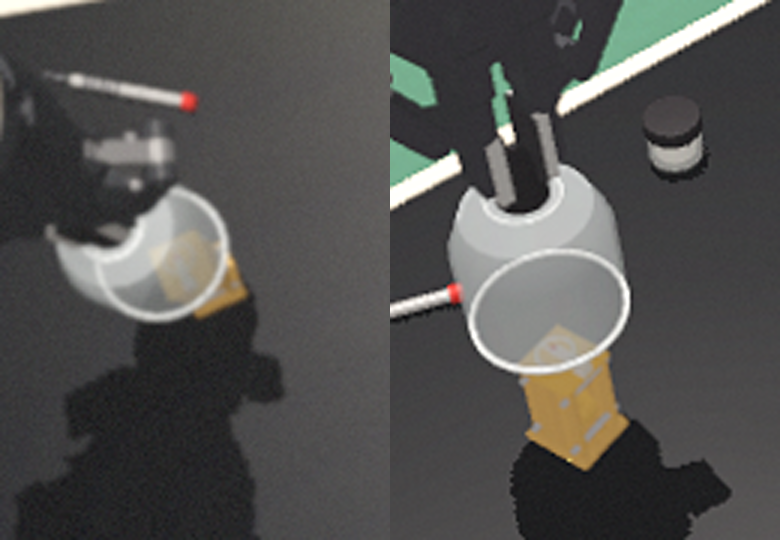

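```bash
python3 -c "
from h import *
c=load('side',14);print(ray(c,[[135+159/3,210+311/3]],0.0922))
c=load('top',14);print(ray(c,[[115+162/3,175+253/3]],0.0922))"
```

```text
[[0.60987962 0.22395748 0.0922    ]]
[[0.61106261 0.22365188 0.0922    ]]
```

```bash
python3 -m handwheel '[[0,0.006,0,0,0,0,0.1],[0,0.01,0,0,0,0,0.1],[0,0.01,0,0,0,0,0.1],[0,0.01,0,0,0,0,0.1],[0,0.008,0,0,0,0,0.1],[0,0.004,0,0,0,0,0.1],[0,0,0,0,0,0,0.1]]'
python3 look.py 15 180,265 200,310
```

```text
time: 30.98
tool_pos: [0.6112, 0.2247, 0.1278]
tcp_rot: [0.001, -2.221, 2.221]
wrist_force: [0.8, 1.1, -0.2]
width: 0.154
top crop origin 115 175
side crop origin 135 220
[0.61168313 0.2248541  0.1286473 ]
```

View pics/l15.png

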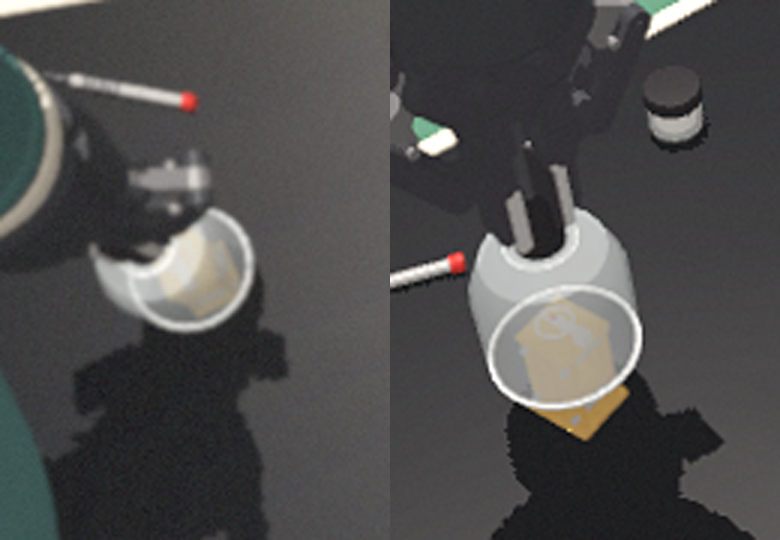

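Centred over the clock. I'll lower it to just above the mat.

```bash
python3 -m handwheel '[[0,0.006,0,0,0,0,0.1],[0,0.01,0,0,0,0,0.1],[0,0.01,0,0,0,0,0.1],[0,0.007,0,0,0,0,0.1],[0,0.004,0,0,0,0,0.1],[0,0.002,0,0,0,0,0.1],[0,0,0,0,0,0,0.1]]'
python3 -m handwheel '[[0,0.001,0,0,0,0,0.1],[0,0.001,0,0,0,0,0.1],[0,0,0,0,0,0,0.1]]'
```

```text
time: 31.95
tool_pos: [0.6115, 0.2248, 0.0893]
tcp_rot: [-0.0, -2.221, 2.221]
wrist_force: [-0.0, -0.3, -0.4]
width: 0.151
time: 32.33
tool_pos: [0.6115, 0.2248, 0.0874]
tcp_rot: [-0.001, -2.222, 2.221]
wrist_force: [0.1, 0.8, -0.4]
width: 0.158
```

```bash
python3 look.py 16 180,265 200,330
```

```text
top crop origin 115 175
side crop origin 135 240
[0.61148725 0.22477613 0.08747483]
```

View pics/l16.png

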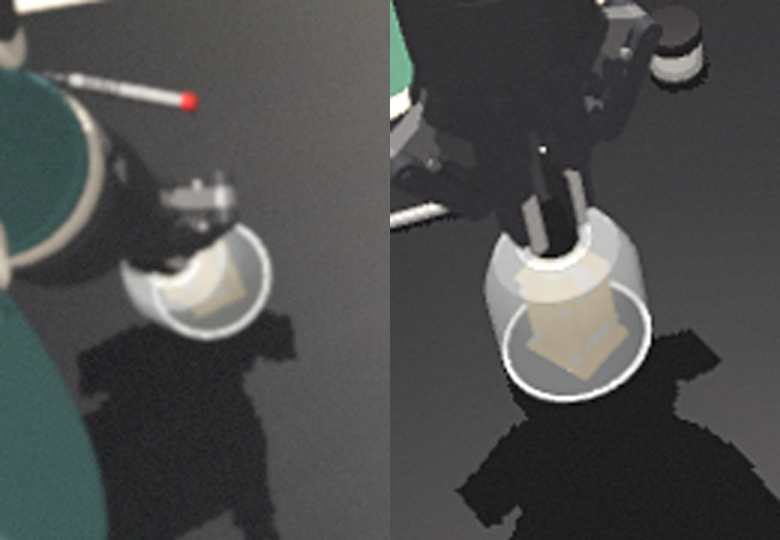

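No contact yet, so I'll step down a little further.

```bash
python3 -m handwheel '[[0,0.0007,0,0,0,0,0.1],[0,0.0007,0,0,0,0,0.1],[0,0,0,0,0,0,0.1]]'
```

```text
time: 32.8
tool_pos: [0.6119, 0.2248, 0.0874]
tcp_rot: [0.001, 2.221, -2.221]
wrist_force: [-2.3, -0.1, 6.4]
width: 0.155
```

Contact at 6.4 N. Release and retreat.

```bash
python3 -m handwheel '[[0,0,0,0,0,0,0.2],[0,0,0,0,0,0,0.3],[0,0,0,0,0,0,0.4],[0,-0.01,0,0,0,0,0.45],[0,-0.03,0,0,0,0,0.45],[0,-0.04,0,0,0,0,0.45],[0,-0.04,0,0,0,0,0.45],[0,-0.02,0,0,0,0,0.45]]'
python3 -m handwheel '[[0.02,0,0.02,0,0,0,0.45],[0.03,0,0.04,0,0,0,0.45],[0.03,0,0.04,0,0,0,0.45],[0.03,0,0.04,0,0,0,0.45],[0.02,0,0.02,0,0,0,0.45],[0,0,0,0,0,0,0.45]]'
python3 - <<'E'
from workcell import optics
from h import *
for n in("top","side"):
    c=optics.read_camera(n); np.savez(f"{n}20.npz",**c); cv2.imwrite(f"pics/{n}20.png",c["image"][:,:,::-1])
E
python3 chk.py 20
```

```text
time: 33.8
tool_pos: [0.6128, 0.2252, 0.2297]
tcp_rot: [0.006, 2.221, -2.217]
wrist_force: [-0.0, 0.6, 0.9]
width: 0.45
time: 34.55
tool_pos: [0.4799, 0.0637, 0.2254]
tcp_rot: [-0.002, -2.22, 2.22]
wrist_force: [-0.0, 0.9, -0.6]
width: 0.448
top small knob-target mm [0.8 2.2] ztop 0.0564 crown z 0.0318 ( 0.033 ) tilt [-0.004 -0.001] shell-target [0.8 1.8] 29.9
top medium knob-target mm [0.5 1.3] ztop 0.0601 crown z 0.0357 ( 0.037000000000000005 ) tilt [ 0.001 -0.002] shell-target [0.3 0.3] 39.5
top large knob-target mm [0.8 1.7] ztop 0.0669 crown z 0.0418 ( 0.043000000000000003 ) tilt [ 0.004 -0.002] shell-target [1.4 1. ] 47.3
top tall no knob 0
side small knob-target mm [-1.8  2.9] ztop 0.0574 crown z 0.0333 ( 0.033 ) tilt [ 0.023 -0.034] shell-target [-2.1  2.9] 29.9
side medium knob-target mm [-2.5  2. ] ztop 0.0623 crown z 0.0375 ( 0.037000000000000005 ) tilt [ 0.011 -0.032] shell-target [-2.8  1.9] 38.8
side large knob-target mm [-1.5  2.6] ztop 0.0675 crown z 0.0432 ( 0.043000000000000003 ) tilt [ 0.016 -0.019] shell-target [-1.4  2.6] 47.5
side tall knob-target mm [-1.9  0.6] ztop 0.1033 crown z 0.0778 ( 0.079 ) tilt [ 0.018 -0.021] shell-target [-1.7 -0.1] 36.1
```

View pics/top20.png

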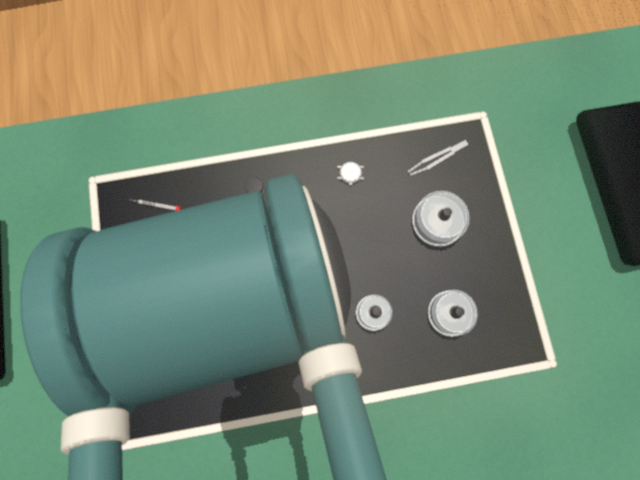

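View pics/side20.png

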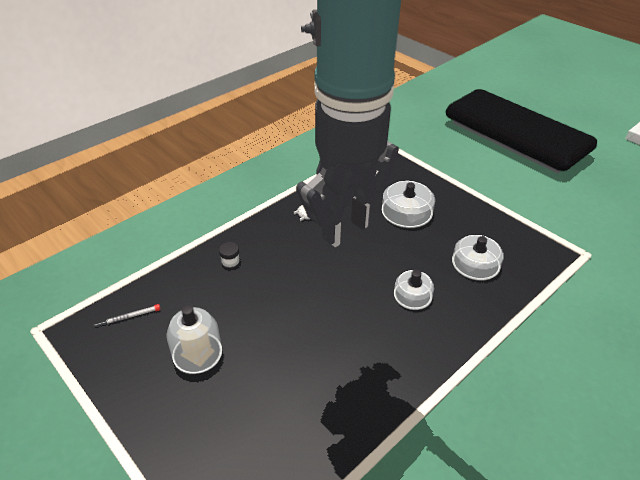

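All four covers stand flat over their movements. In the side view the bell is at (194,340), large at (408,203), medium at (478,257) and small at (414,290). The jar and cased watch haven't moved, and the gripper is clear, so I'm handing in.

```bash
python3 -c "
from workcell import workorder
print(workorder.finish_job())"
```

```text
the job is handed in; nothing more can be done
None
```

All four covers are over their movements, and I handed the job in at about 35 s of the 96 s allowed. I carried the small, medium and large covers and then the tall bell by their knobs. Each was lowered until the wrist felt light contact (about 5 to 6 N) and only then released.

- **Centring:** in the last images each cover's axis is within about 3.5 mm of where its movement was measured at the start (limit 14 mm).
- **Flatness:** crown and knob heights match standing on the mat to within 1 to 2 mm, except knob-top readings up to about 3 mm high. For the three low covers, tilt from the top camera is under 0.01 rad. The side camera gives up to about 0.04 rad, less sure from its slanted view but still under the 0.06 limit.
- **Movements and other items:** through the clear shells, the clock stands upright. I saw no sign that any movement was shoved, but I did not re-measure them under the covers. The finished watch and the jar look unmoved by eye; I did not re-measure them either. The gripper was clear of everything at the end.
- **What did not agree or was not seen:** the two cameras differ by about 2 to 3 mm in x, which is within their calibration plus noise. The top camera's view of the bell was blocked by the arm in the final picture, so the bell's final position was checked from the side camera only.
- **One scare:** while the large cover was in the air, a rough reading of its rim suggested it was 5 to 6 mm off. Measured after it was set down, it was centred to about 3 mm.

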